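# Set the cut-off stop to a pattern piece

### The arm

A 6-joint arm with a two-finger parallel gripper is mounted at the origin on the work surface. World frame = base frame: x ahead of the robot, y to its left, z up, the work surface at z = 0. Lengths are in m, angles in rad, forces in N, time in s.
With the tool pointing down it reaches from about 0.3 to 0.85 m from the base axis. Payload 5.4 kg.
Tool frame: the origin (TCP) lies at the very end of the fingers, on their centre line; the grasp point (between the pads) lies 19 mm behind it (arm.grasp_offset is the distance from the TCP to the grasp point, in m); z points along the fingers, y is the line along which they close (so a half turn about z gives the same grasp; the last joint's range is limited). The gripper opens to 85 mm and grips with 20 to 120 N. Pads are 22 mm wide; open, the fingers measure 114 mm over their backs; the gripper's body (76 mm by 85 mm) begins 54 mm behind the grasp point. The pads swing forward as they close: fully open they stand 13 mm farther back than shut.
Start: joints at [-1.364, 0.158, 1.597, -0, 1.386, -0.21], TCP at [0.233, -0.526, 0.231] pointing down, gripper open.
Joint ranges: [-2.91, 2.91], [-0.94, 2.29], [0.18, 2.7], [-1.29, 4.43], [0.17, 2.64], [-3, 3]. Speed limits (rad/s): [2.57, 2.57, 3.14, 3.14, 3.14, 3.14].

### API

Orientations are given as [roll, pitch, yaw] about the fixed x, y, z axes, in that order (R = Rz(yaw) Ry(pitch) Rx(roll)).
In Python, from cell import status, get_image, close_job, arm gives the robot as it stands.
- The arm moves only by the shell command python3 -m inch 'ROWS' [OPENING] [FORCE]. ROWS is JSON, a list of rows, each a list of 2 entries, a list of its own where there are three numbers: the shift along the tool's x, y, z in m, then the turn about the tool's z in rad. A call has exactly 5 rows; each row shifts and turns the commanded pose from where the row before left it, along the tool's axes as they then stand; what a row does not reach is not made up. A row lasts 1/12 s, in which the tool goes at most 41.7 mm and 7.16 degrees, less where a joint would pass 70% of its speed; a pose out of reach is approached as far as the arm can. A call with a gripper value outside its range is refused whole. OPENING is the opening, from 0 (shut) to 1 (fully open), set as the call begins (- or left out, the last holds). The fingers move at their own pace and stop on an object; FORCE is the grip in N (left out, the last holds). Time passes only in rows, so rows that do not move let the fingers close, or fill a call up. It gives the time, the measured TCP pose, the force, the opening and the grip force at its end, in the units of the state.
- status.read_state(): the state, without advancing time (a new reading comes with each control period).
- get_image(name): name is "scene" or "top" or "wrist"; returns a dict with "pixels" (480x640x3 uint8, red, green, blue), "intrinsics" (3x3 intrinsics, pixels), "k1" (the pictures are not rectified: a ray, as slopes to the right and down, at radius r is drawn at 1 + k1 r^2 times it, then the intrinsics apply), "rvec" (rotation vector, rad) and "tvec" (3), from world to camera coordinates, as OpenCV has them; the wrist camera has in their place "mount" (4x4, takes a point from camera to tool coordinates, whose origin is the TCP and whose axes are the flange's). Camera axes: x right, y down, z forward; pixel columns grow to the right and rows downward; lengths in m; the calibration is good to about 2 mm. A picture is of the moment at which its call begins: read the wrist's pose just before it. There is no depth.
- close_job(): hands the job in; it is judged then, once.
The state is a dict: "clock": time; "qpos": joint angles; "dq": joint speeds; "effort": joint torques, N m; "ee_pos": TCP position; "eef_rot": TCP orientation; "wrist_force": force on the tool from outside, world axes, zero at the start; "wrist_torque": the same for the moment, N m; "width": finger opening in m; "grasp_force": force on a finger pad.
Only numpy, scipy, OpenCV 4.12 (cv2) and the standard library are available. Lean on these libraries where they do the work, as an engineer would, in place of code of your own. Each camera call takes 0.05 s, during which the arm holds its last target. There are 200 camera calls.

### The job

Set the length stop of the stop gauge to the longest of the three steel rail offcuts in the bin: slide the stop back to make room, lay the longest offcut flat in the gauge's channel, then slide the stop up until the offcut is trapped snugly between the end block and the stop. Then put the offcut back flat in the bin compartment it came from, setting it down rather than dropping it, and leave the stop exactly where it was set. Leave the other two offcuts, the screwdriver, the wrench and the tape measure where they are.

Things in the scene. Friction and masses are not known exactly. Their poses are not given: they have to be found in the camera images.
- gauge: Stop gauge, fixed: aluminium bed 90 (x) x 250 (y) x 12 mm high, origin at the centre of its underside. A channel runs along its y at x = 0: floor at z = 12 mm, 40 mm wide between rails 4 mm high and 6 mm thick. A dark end block (64 in x, 25 in y, top at z = 40 mm) closes its -y end; the stop slides along y. Scale marks on the -x side.
- end_face (a point): Centre of the end block's face that bounds the channel, at the height of the channel floor; gauge coordinates (0, -95, 12) mm. The face looks along the gauge's +y.
- stop (a joint): Position of the sliding stop = clear gap in m between the end block's face and the stop's face (range 0.05 to 0.165; grows as the stop slides to the gauge's +y, away from the end block). It rubs with about 3 N and stays where it is left. Starts at 0.055 to 0.095.
- stop_grip (a point): Centre of the top of the stop's black grip, 70.5 mm above the bench. The grip is an upright block 20 (gauge x) x 26 (gauge y) x 33 mm high on a dark steel saddle 60 (x) x 34 (y) mm, top 37.5 mm above the bench. The stop's face that meets the offcut lies 17 mm to the gauge's -y of this point.
- bin: Low black plastic bin, fixed: 160 (x) x 290 (y) x 26 mm high, walls and floor 4 mm, open on top, split by two 4 mm dividers into three compartments, each 152 (x) x 91 (y) mm inside, centred at y = -95.3, 0 and +95.3 mm. Origin at the centre of its underside.
- offcut_long: The longest offcut: plain steel C-section rail 120 mm long (along its x), 30 mm wide (y), 20 mm high (z), slot 12 mm wide along its top; about 0.14 kg. Origin at the centre of its underside. Starts flat in one of the bin's compartments (which one varies), along the bin's x.
- offcut_mid: Same rail, 95 mm long, in another compartment. Leave it alone.
- offcut_short: Same rail, 70 mm long, in the remaining compartment. Leave it alone.
- screwdriver: Screwdriver 200 mm long lying along its x between the gauge and the bin, handle 26 mm thick; origin at the middle of its length, on the bench. Leave alone.
- wrench: Steel wrench, 180 mm long (x), 8 mm thick, lying at the left edge of the work area; origin mid-length, underside. Leave alone.
- tape_measure: Tape measure 70 (x) x 35 (y) x 62 mm high, standing between and beyond the gauge and the bin; origin at the centre of its underside. Leave alone.
Not all that is in view belongs to the job. Leave any blue or turquoise look-alike of the offcut_long alone.

How it is judged:
By the outcome, as a careful person would: the job done as asked, in the order asked, and still so for the second after the job is handed in, with the robot touching nothing.
It also fails if it takes over 70 s, if anything falls off the work surface, if the arm or the gripper's body presses on something with over 40 N, if the wrist force passes 120 N, or if a joint passes its speed limit or range.

## Working session

There is one attempt and no reset: what is moved stays moved. The work goes in short steps, Python scripts to look and compute and a shell command to move; the robot and the scene stay as the last step left them, time stands still between calls to the robot, and variables do not carry over. Pictures are saved under pics/ and viewed, at most 10 in all, crops included, and the job is handed in when it is done.

```bash
mkdir -p pics; cat > h.py <<'E'
import numpy as np,cv2
from cell import status,get_image,close_job,arm
def cam(im,st=None):
    K=np.array(im["intrinsics"]);
    if "mount" in im:
        from scipy.spatial.transform import Rotation as R
        T=np.eye(4);T[:3,:3]=R.from_euler('xyz',st["eef_rot"]).as_matrix();T[:3,3]=st["ee_pos"]
        T=T@np.array(im["mount"]);return K,im["k1"],T[:3,:3],T[:3,3]
    Rm=cv2.Rodrigues(np.array(im["rvec"],float))[0];return K,im["k1"],Rm.T,-Rm.T@np.array(im["tvec"]).ravel()
def ray(c,uv,z):
    K,k,R,t=c;uv=np.atleast_2d(np.array(uv,float))
    n=cv2.undistortPoints(uv[:,None],K,np.array([k,0,0,0,0.]))[:,0]
    d=np.c_[n,np.ones(len(n))]@R.T
    return t+d*((z-t[2])/d[:,2])[:,None]
def grab(name):
    st=status.read_state();im=get_image(name);return im,cam(im,st),st
E
python3 - <<'E'
from h import *
a=[]
for n in("scene","top"):
    im,c,s=grab(n);cv2.imwrite(f"pics/{n}.png",im["pixels"][:,:,::-1])
    print(n,c[3],im["k1"])
print(s["eef_rot"],s["ee_pos"])
E
```

```text
scene [1.09852026 0.32860326 0.78419733] -0.04617495396171573
top [0.33580183 0.0772776  1.13960251] -0.03832909715569853
[-3.13978059e+00 -4.02204840e-04  4.16800655e-01] [ 0.23264356 -0.52518826  0.23033474]
```

View pics/top.png

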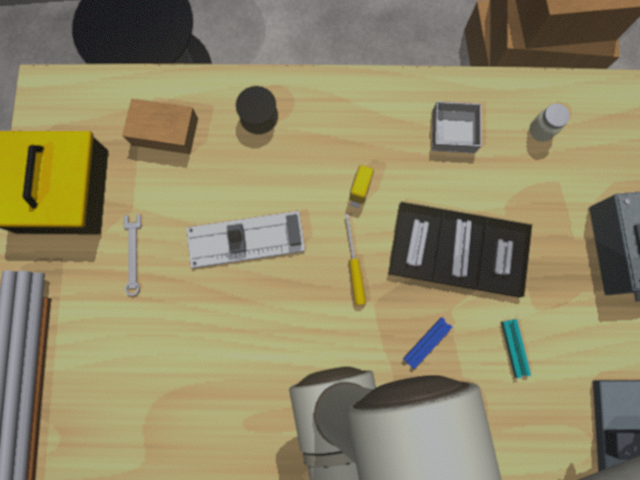

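View pics/scene.png

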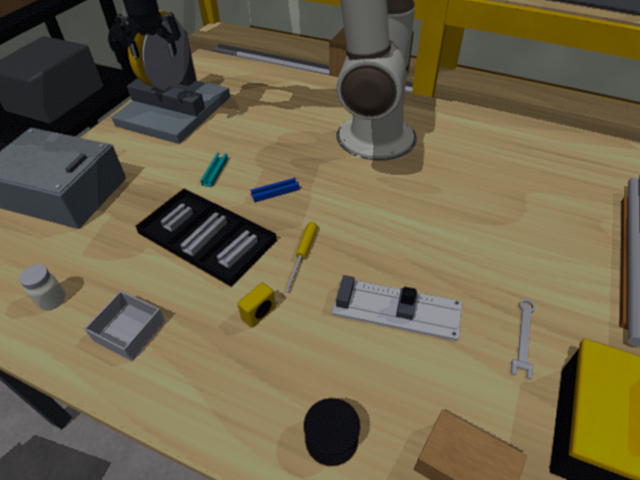

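In the top view, the things that could be taken for the longest offcut are: grey rails in the bin at (417,243), (462,248) and (504,257), the blue look-alike at (428,344) and the turquoise one at (515,348). The grey rail at (462,248) in the middle compartment is the longest. The gauge is at (245,240), with its end block on the right at (293,231) and its stop at (235,238). I'll measure these and check the choice in a crop.

```bash
python3 - <<'E'
from h import *
im,c,s=grab("top");p=im["pixels"];hsv=cv2.cvtColor(p,cv2.COLOR_RGB2HSV)
def rects(m,z,box,amin):
    x0,y0,x1,y1=box;mm=np.zeros(m.shape,np.uint8);mm[y0:y1,x0:x1]=m[y0:y1,x0:x1]*255
    for k in cv2.findContours(mm,cv2.RETR_EXTERNAL,cv2.CHAIN_APPROX_NONE)[0]:
        if cv2.contourArea(k)<amin: continue
        w=ray(c,k[:,0].astype(float),z)[:,:2].astype(np.float32)
        (cx,cy),(a,b),_=cv2.minAreaRect(w);q=cv2.boxPoints(cv2.minAreaRect(w))
        e=max([q[1]-q[0],q[2]-q[1]],key=np.linalg.norm)
        print(np.round([cx,cy,a,b],4),"ang",np.round(np.degrees(np.arctan2(e[1],e[0])),1),"px",k[:,0].mean(0).round())
v=hsv[...,2];sat=hsv[...,1]
print("offcuts");rects((v>95),.024,(394,208,526,292),60)
print("bin");rects((v<60),.026,(375,190,545,310),2000)
print("gauge");rects((sat<60)&(v>90),.012,(175,200,315,280),300)
print("dark");rects((v<95),.04,(185,205,303,268),60)
print("grip");rects((v<40),.0705,(185,205,303,268),20)
cr=np.hstack([cv2.resize(p[195:305,380:540],None,fx=2.5,fy=2.5,interpolation=2),cv2.resize(p[195:305,175:315],None,fx=400/160,fy=2.5,interpolation=2)])
cv2.imwrite("pics/crop.png",cr[:,:,::-1]);print(cr.shape)
E
```

```text
offcuts
[ 0.4576 -0.1745  0.0319  0.1866] ang -89.4 px [435. 287.]
[ 0.5167 -0.3177  0.0322  0.0749] ang -8.7 px [504. 257.]
[ 0.5355 -0.2278  0.0332  0.1251] ang -6.9 px [461. 247.]
[ 0.5459 -0.1326  0.0334  0.1007] ang -12.0 px [417. 242.]
[ 0.6067 -0.2752  0.0335  0.1906] ang -89.3 px [485. 212.]
bin
[ 0.5315 -0.2251  0.287   0.1589] ang 80.5 px [461. 250.]
gauge
[0.5518 0.2394 0.0938 0.2515] ang -80.7 px [245. 239.]
dark
[0.5458 0.2542 0.0594 0.0334] ang 8.0 px [236. 239.]
[0.5657 0.1336 0.0636 0.0212] ang 9.6 px [293. 230.]
grip
(275, 750, 3)
```

View pics/crop.png

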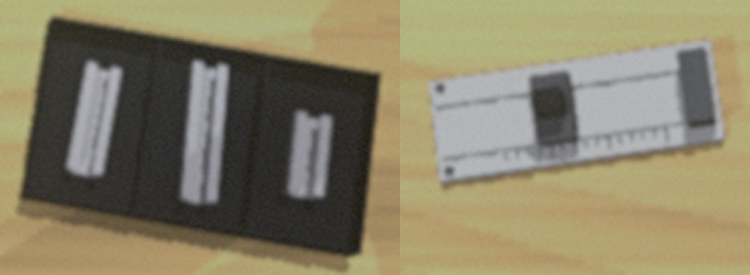

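The crop confirms it. The middle compartment's rail measures 125 mm in view, against 101 and 75 mm for the others. The gauge is at (0.552, 0.239) with yaw 9.3°, and the stop is at about 0.094. I'll go above the stop and take a close look.

```bash
R='[[[0.024,-0.0234,0],0],[[0.024,-0.0234,0],0]]'; 
python3 -m inch '[[[0.024,-0.0234,0],0],[[0.024,-0.0234,0],0],[[0.024,-0.0234,0],0],[[0.024,-0.0234,0],0],[[0.024,-0.0234,0],0]]' 1 60
python3 -m inch '[[[0.024,-0.0234,0],0],[[0.024,-0.0234,0],0],[[0.024,-0.0234,0],0],[[0.024,-0.0234,0],0],[[0.024,-0.0234,0],0]]'
python3 -m inch '[[[0.024,-0.0234,0],0],[[0.024,-0.0234,0],0],[[0.024,-0.0234,0],0],[[0.024,-0.0234,0],0],[[0.024,-0.0234,0],0]]'
python3 -m inch '[[[0.024,-0.0234,0],0],[[0.024,-0.0234,0],0],[[0.024,-0.0234,0],0],[[0.024,-0.0234,0],0],[[0.024,-0.0234,0],0]]'
python3 -m inch '[[[0.024,-0.0234,0],0],[[0.024,-0.0234,0],0],[[0.024,-0.0234,0],0],[[0.024,-0.0234,0],0],[[0.024,-0.0234,0],0]]'
python3 -m inch '[[[0,0,0],-0.0877],[[0,0,0],-0.0877],[[0,0,0],-0.0877],[[0,0,0],-0.0877],[[0,0,0],-0.0877]]'
python3 -m inch '[[[0,0,0],-0.0877],[[0,0,0],-0.0877],[[0,0,0],-0.0877],[[0,0,0],-0.0877],[[0,0,0],-0.0877]]'
python3 -m inch '[[[0,0,0],-0.0877],[[0,0,0],-0.0877],[[0,0,0],-0.0877],[[0,0,0],-0.0877],[[0,0,0],-0.0877]]'
python3 - <<'E'
from h import *
im,c,s=grab("wrist");cv2.imwrite("pics/w1.png",im["pixels"][:,:,::-1]);print(c[3],s["ee_pos"],s["eef_rot"])
E
```

```text
clock: 0.57
ee_pos: [0.2953, -0.3685, 0.2309]
eef_rot: [-3.141, -0.0, 0.416]
wrist_force: [0.0, -0.1, 0.7]
width: 0.0855
grasp_force: 0.0
clock: 0.98
ee_pos: [0.3576, -0.213, 0.2311]
eef_rot: [-3.141, -0.0, 0.416]
wrist_force: [0.3, 0.1, -0.8]
width: 0.0856
grasp_force: 0.0
clock: 1.4
ee_pos: [0.42, -0.0573, 0.2312]
eef_rot: [3.142, -0.0, 0.417]
wrist_force: [0.5, -0.9, 0.7]
width: 0.0855
grasp_force: 0.0
clock: 1.82
ee_pos: [0.4823, 0.0983, 0.2311]
eef_rot: [-3.142, 0.0, 0.417]
wrist_force: [0.9, -0.3, -1.0]
width: 0.0854
grasp_force: 0.0
clock: 2.23
ee_pos: [0.5447, 0.2537, 0.2308]
eef_rot: [-3.142, 0.001, 0.417]
wrist_force: [0.8, 0.9, 0.3]
width: 0.0855
grasp_force: 0.0
clock: 2.65
ee_pos: [0.5443, 0.2521, 0.2308]
eef_rot: [-3.141, 0.001, 0.86]
wrist_force: [0.4, -0.4, -0.4]
width: 0.085
grasp_force: 0.0
clock: 3.07
ee_pos: [0.5443, 0.252, 0.2308]
eef_rot: [-3.141, 0.0, 1.298]
wrist_force: [-0.9, 0.4, 0.4]
width: 0.086
grasp_force: 0.0
clock: 3.48
ee_pos: [0.5443, 0.252, 0.2308]
eef_rot: [-3.141, 0.0, 1.737]
wrist_force: [0.1, -0.9, 0.2]
width: 0.0855
grasp_force: 0.0
[0.53322122 0.32858568 0.37465849] [0.54428445 0.25199766 0.23079541] [-3.14063943e+00  4.54729506e-05  1.73664963e+00]
```

View pics/w1.png

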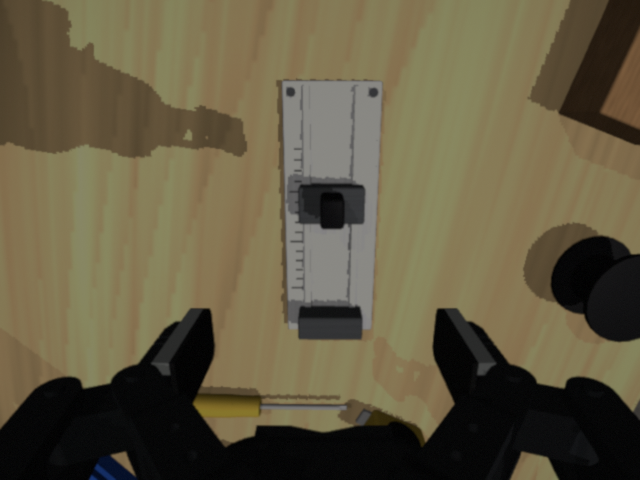

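The wrist picture shows the gauge from (282,81) to (382,82) at its far end and the end block at (330,322). The saddle spans (299,186) to (364,222), with the black grip at about (332,210).

```bash
python3 - <<'E'
from h import *
im,c,s=grab("wrist");p=im["pixels"]
g=ray(c,[(282,81),(382,82),(288,329),(372,329)],.012)[:,:2]
print("bed",g.round(4));e=g[1]-g[0];print("xang",np.degrees(np.arctan2(e[1],e[0])))
l=g[0]-g[2];r=g[1]-g[3];print("yang",[np.degrees(np.arctan2(v[1],v[0]))-90 for v in(l,r)])
print("saddle",ray(c,[(299,186),(364,185)],.0375)[:,:2].round(4))
print("block top front",ray(c,[(299,308),(362,307)],.040)[:,:2].round(4))
v=cv2.cvtColor(p,cv2.COLOR_RGB2GRAY)
m=(v[180:235,290:375]<32).astype(np.uint8);k=max(cv2.findContours(m,0,1)[0],key=cv2.contourArea)
b=cv2.boundingRect(k);print(b[0]+290,b[1]+180,b[2],b[3])
x,y,w,h=b[0]+290,b[1]+180,b[2],b[3]
print("grip top",ray(c,[(x,y+h),(x+w,y+h),(x+w/2,y+h)],.0705)[:,:2].round(4))
E
```

```text
bed [[0.4909 0.356 ]
 [0.5787 0.3703]
 [0.5316 0.1103]
 [0.6211 0.1257]]
xang 9.253971440538427
yang [np.float64(9.420085637599371), np.float64(9.835982196612761)]
saddle [[0.521  0.27  ]
 [0.5778 0.2807]]
block top front [[0.5391 0.1521]
 [0.5995 0.1636]]
301 184 61 44
grip top [[0.5291 0.2414]
 [0.5789 0.25  ]
 [0.554  0.2457]]
```

```bash
python3 -m inch '[[[0.0016,0.0086,0.02],0],[[0,0,0.025],0],[[0,0,0.025],0],[[0,0,0.025],0],[[0,0,0.025],0]]'
python3 -m inch '[[[0,0,0.02],0],[[0,0,0.02],0],[[0,0,0.015],0],[[0,0,0.0118],0],[[0,0,0],0]]'
python3 -m inch '[[[0,0,0],0],[[0,0,0],0],[[0,0,0],0],[[0,0,0],0],[[0,0,0],0]]' 0.1 30
python3 -m inch '[[[0,0,0],0],[[0,0,0],0],[[0,0,0],0],[[0,0,0],0],[[0,0,0],0]]'
```

```text
clock: 4.0
ee_pos: [0.5526, 0.2549, 0.11]
eef_rot: [-3.141, 0.0, 1.729]
wrist_force: [1.2, -0.0, -0.3]
width: 0.0855
grasp_force: 0.0
clock: 4.42
ee_pos: [0.5506, 0.2544, 0.0414]
eef_rot: [-3.136, 0.0, 1.731]
wrist_force: [-0.2, -0.7, -0.3]
width: 0.0855
grasp_force: 0.0
clock: 4.83
ee_pos: [0.5534, 0.2552, 0.0455]
eef_rot: [3.14, -0.0, 1.732]
wrist_force: [0.0, 0.3, -0.2]
width: 0.0256
grasp_force: 0.0
clock: 5.25
ee_pos: [0.551, 0.2549, 0.0454]
eef_rot: [-3.137, 0.0, 1.733]
wrist_force: [-9.8, -2.0, 9.8]
width: 0.0194
grasp_force: 32.2
```

```bash
python3 -m inch '[[[0.004,-0.0015,0],0],[[0.008,0,0],0],[[0.008,0,0],0],[[0.008,0,0],0],[[0.008,0,0],0]]'
python3 -m inch '[[[0.008,0,0],0],[[0.008,0,0],0],[[0.006,0,0],0],[[0.004,0,0],0],[[0,0,0],0]]'
python3 -m inch '[[[0,0,0],0],[[0,0,0],0],[[0,0,0],0],[[0,0,0],0],[[0,0,0],0]]' 1
python3 -m inch '[[[0,0,-0.005],0],[[0,0,-0.02],0],[[0,0,-0.025],0],[[0,0,-0.025],0],[[0,0,-0.025],0]]'
python3 -m inch '[[[0,0,-0.025],0],[[0,0,-0.02],0],[[0,0,-0.02],0],[[0,0,-0.01],0],[[0,0,0],0]]'
```

```text
clock: 5.67
ee_pos: [0.5452, 0.29, 0.0454]
eef_rot: [-3.14, 0.001, 1.732]
wrist_force: [-3.4, -3.4, 6.2]
width: 0.0193
grasp_force: 31.6
clock: 6.08
ee_pos: [0.5408, 0.3166, 0.0454]
eef_rot: [-3.141, 0.0, 1.733]
wrist_force: [-4.7, -0.7, 4.5]
width: 0.0195
grasp_force: 31.5
clock: 6.5
ee_pos: [0.5414, 0.3159, 0.0445]
eef_rot: [3.142, -0.0, 1.732]
wrist_force: [0.0, -0.2, -1.4]
width: 0.0786
grasp_force: 0.0
clock: 6.92
ee_pos: [0.5412, 0.3159, 0.1459]
eef_rot: [-3.142, -0.0, 1.732]
wrist_force: [0.5, 0.1, -0.2]
width: 0.0851
grasp_force: 0.0
clock: 7.33
ee_pos: [0.5429, 0.3165, 0.223]
eef_rot: [3.136, -0.001, 1.732]
wrist_force: [0.6, -0.0, 0.2]
width: 0.0851
grasp_force: 0.0
```

```bash
python3 -m inch '[[[-0.0358,-0.0062,0],0],[[-0.0358,-0.0062,0],0],[[-0.0358,-0.0062,0],0],[[-0.0358,-0.0062,0],0],[[-0.0358,-0.0062,0],0]]' >/dev/null
python3 -m inch '[[[-0.0358,-0.0062,0],0],[[-0.0358,-0.0062,0],0],[[-0.0358,-0.0062,0],0],[[-0.0358,-0.0062,0],0],[[-0.0358,-0.0062,0],0]]' >/dev/null
python3 -m inch '[[[-0.0358,-0.0062,0],0],[[-0.0358,-0.0062,0],0],[[-0.0358,-0.0062,0],0],[[-0.0358,-0.0062,0],0],[[-0.0358,-0.0062,0],0]]'
python3 -m inch '[[[0,0,0],0.0936],[[0,0,0],0.0936],[[0,0,0],0.0936],[[0,0,0],0.0936],[[0,0,0],0.0936]]' 0.55 >/dev/null
python3 -m inch '[[[0,0,0],0.0936],[[0,0,0],0.0936],[[0,0,0],0.0936],[[0,0,0],0.0936],[[0,0,0],0.0936]]'  >/dev/null
python3 -m inch '[[[0,0,0],0.0936],[[0,0,0],0.0936],[[0,0,0],0.0936],[[0,0,0],0.0936],[[0,0,0],0.0936]]'  >/dev/null
python3 -m inch '[[[0,0,0],0.0936],[[0,0,0],0.0936],[[0,0,0],0.0936],[[0,0,0],0.0936],[[0,0,0],0.0936]]'
python3 - <<'E'
from h import *
im,c,s=grab("wrist");cv2.imwrite("pics/w2.png",im["pixels"][:,:,::-1]);print(c[3],s["ee_pos"],s["eef_rot"])
E
```

```text
clock: 8.58
ee_pos: [0.5348, -0.2303, 0.2177]
eef_rot: [-3.14, -0.002, 1.732]
wrist_force: [1.2, 1.2, 0.2]
width: 0.0854
grasp_force: 0.0
clock: 10.25
ee_pos: [0.5352, -0.2285, 0.2176]
eef_rot: [-3.14, 0.003, -0.144]
wrist_force: [0.1, 0.0, 0.1]
width: 0.047
grasp_force: 0.0
[ 0.61276247 -0.23877139  0.36126251] [ 0.5351794  -0.22853561  0.21759249] [-3.14032108e+00  2.56055200e-03 -1.44354382e-01]
```

View pics/w2.png

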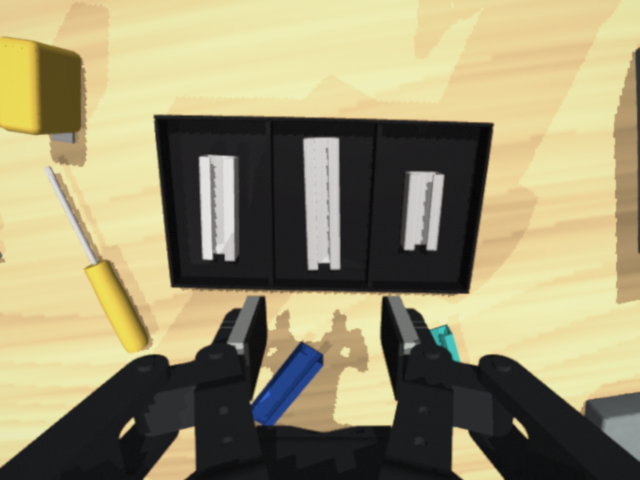

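The middle offcut is clearly the longest, spanning about (304,139) to (340,270) in the middle compartment. The mid and short ones are at (218,208) and (422,210).

```bash
python3 - <<'E'
from h import *
im,c,s=grab("wrist");v=cv2.cvtColor(im["pixels"],cv2.COLOR_RGB2GRAY)
for nm,(x0,x1) in dict(mid=(180,262),long=(282,362),short=(385,462)).items():
    m=np.zeros(v.shape,np.uint8);m[128:282,x0:x1]=(v[128:282,x0:x1]>95)
    k=np.vstack([q for q in cv2.findContours(m,0,1)[0] if cv2.contourArea(q)>40])
    w=ray(c,k[:,0].astype(float),.024)[:,:2].astype(np.float32)
    (cx,cy),(a,b),_=r=cv2.minAreaRect(w);q=cv2.boxPoints(r);e=max([q[1]-q[0],q[2]-q[1]],key=np.linalg.norm)
    ang=np.arctan2(e[1],e[0]);ang=(ang+np.pi/2)%np.pi-np.pi/2
    print(nm,np.round([cx,cy,a,b],4),ang.round(3))
    if nm=="long":
        d=np.array([cx,cy])-s["ee_pos"][:2];y=s["eef_rot"][2]
        print("tool d",d@[np.cos(y),np.sin(y)],d@[np.sin(y),-np.cos(y)],"turn",y-ang)
E=ray(c,[(155,117),(491,124),(470,291),(172,287)],.026)[:,:2] if 0 else None
E
```

```text
mid [ 0.5497 -0.1318  0.0329  0.0991] -0.225
long [ 0.5389 -0.2266  0.0312  0.1222] -0.122
tool d 0.00338978607479261 -0.0024629181313467773 turn -0.026596218114249837
short [ 0.5211 -0.3168  0.032   0.0728] -0.143
```

```bash
python3 -m inch '[[[0.0025,-0.002,0.02],-0.024],[[0,0,0.03],0],[[0,0,0.03],0],[[0,0,0.03],0],[[0,0,0.03],0]]'
python3 -m inch '[[[0,0,0.025],0],[[0,0,0.02],0],[[0,0,0.01],0],[[0,0,0.006],0],[[0,0,0.005],0]]'
python3 -m inch '[[[0,0,0],0],[[0,0,0],0],[[0,0,0],0],[[0,0,0],0],[[0,0,0],0]]' 0.2 50
python3 -m inch '[[[0,0,0],0],[[0,0,0],0],[[0,0,0],0],[[0,0,0],0],[[0,0,0],0]]'
```

```text
clock: 10.77
ee_pos: [0.538, -0.2269, 0.0773]
eef_rot: [-3.141, 0.001, -0.113]
wrist_force: [0.1, 0.3, 0.0]
width: 0.0469
grasp_force: 0.0
clock: 11.18
ee_pos: [0.5387, -0.2274, 0.0131]
eef_rot: [-3.141, 0.0, -0.115]
wrist_force: [-0.1, -0.9, 0.2]
width: 0.047
grasp_force: 0.0
clock: 11.6
ee_pos: [0.5392, -0.2277, 0.0143]
eef_rot: [3.141, -0.001, -0.115]
wrist_force: [-0.1, 0.1, 1.5]
width: 0.0283
grasp_force: 51.4
clock: 12.02
ee_pos: [0.5392, -0.2277, 0.0143]
eef_rot: [3.141, -0.001, -0.116]
wrist_force: [-0.7, 1.1, 4.8]
width: 0.0287
grasp_force: 52.0
```

```bash
python3 -m inch '[[[0,0,-0.006],0],[[0,0,-0.015],0],[[0,0,-0.02],0],[[0,0,-0.025],0],[[0,0,-0.025],0]]'
python3 -m inch '[[[0,0,-0.025],0],[[0,0,-0.025],0],[[0,0,-0.02],0],[[0,0,-0.014],0],[[0,0,-0.005],0]]'
python3 -m inch '[[[-0.0022,-0.0295,0],0],[[-0.0022,-0.0295,0],0],[[-0.0022,-0.0295,0],0],[[-0.0022,-0.0295,0],0],[[-0.0022,-0.0295,0],0]]' >/dev/null
python3 -m inch '[[[-0.0022,-0.0295,0],0],[[-0.0022,-0.0295,0],0],[[-0.0022,-0.0295,0],0],[[-0.0022,-0.0295,0],0],[[-0.0022,-0.0295,0],0]]' >/dev/null
python3 -m inch '[[[-0.0022,-0.0295,0],0],[[-0.0022,-0.0295,0],0],[[-0.0022,-0.0295,0],0],[[-0.0022,-0.0295,0],0],[[-0.0022,-0.0295,0],0]]'
python3 -m inch '[[[0,0,0],-0.0926],[[0,0,0],-0.0926],[[0,0,0],-0.0926],[[0,0,0],-0.0926],[[0,0,0],-0.0926]]' >/dev/null
python3 -m inch '[[[0,0,0],-0.0926],[[0,0,0],-0.0926],[[0,0,0],-0.0926],[[0,0,0],-0.0926],[[0,0,0],-0.0926]]' >/dev/null
python3 -m inch '[[[0,0,0],-0.0926],[[0,0,0],-0.0926],[[0,0,0],-0.0926],[[0,0,0],-0.0926],[[0,0,0],-0.0926]]' >/dev/null
python3 -m inch '[[[0,0,0],-0.0926],[[0,0,0],-0.0926],[[0,0,0],-0.0926],[[0,0,0],-0.0926],[[0,0,0],-0.0926]]'
python3 - <<'E'
from h import *
im,c,s=grab("wrist");cv2.imwrite("pics/w3.png",im["pixels"][:,:,::-1]);print(s["ee_pos"],s["eef_rot"])
E
```

```text
clock: 12.43
ee_pos: [0.5376, -0.2267, 0.1044]
eef_rot: [-3.14, 0.002, -0.116]
wrist_force: [0.6, -0.1, -2.4]
width: 0.0286
grasp_force: 51.2
clock: 12.85
ee_pos: [0.5395, -0.228, 0.1961]
eef_rot: [3.14, -0.003, -0.116]
wrist_force: [0.7, -0.0, -1.9]
width: 0.0286
grasp_force: 51.2
clock: 14.1
ee_pos: [0.5559, 0.2173, 0.1919]
eef_rot: [3.141, 0.002, -0.116]
wrist_force: [0.2, -0.6, -2.5]
width: 0.0284
grasp_force: 51.2
clock: 15.77
ee_pos: [0.556, 0.2158, 0.1918]
eef_rot: [-3.139, -0.0, 1.741]
wrist_force: [0.2, -0.5, -1.5]
width: 0.0285
grasp_force: 51.2
[0.55600339 0.21581821 0.19183386] [-3.13874526e+00 -8.10906810e-05  1.74084425e+00]
```

View pics/w3.png

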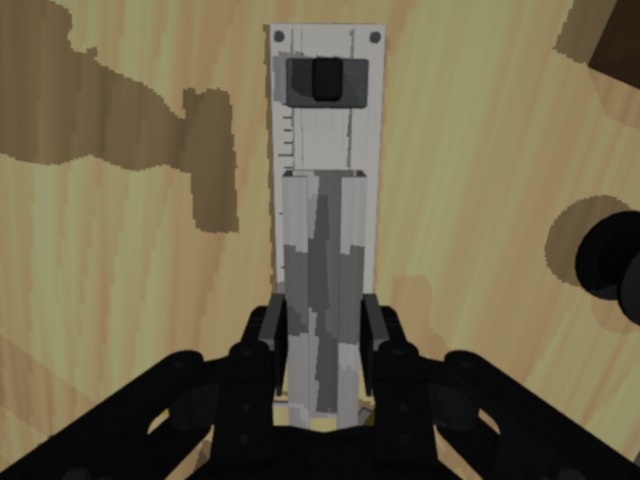

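The offcut is held level, with its +y end at about (325,171). The stop's saddle is at (327,83) and the channel lies underneath, lined up.

```bash
python3 - <<'E'
from h import *
im,c,s=grab("wrist");t=s["ee_pos"];y=s["eef_rot"][2]
ux=np.array([np.cos(.164),np.sin(.164)]);uy=np.array([-ux[1],ux[0]])
def g(n,p): p=np.atleast_2d(p)[:,:2];print(n,np.c_[p@ux,p@uy].round(4).tolist())
g("tcp",t);g("offcut end top corners",ray(c,[(283,172),(367,172)],t[2]+.0097))
g("bed far corners",ray(c,[(269,25),(386,25)],.012));g("bed sides",ray(c,[(274,230),(379,230)],.012))
g("saddle front top",ray(c,[(288,107),(366,107)],.0375))
E
```

```text
tcp [[0.5838, 0.1221]]
offcut end top corners [[0.5708, 0.1821], [0.6002, 0.1825]]
bed far corners [[0.5419, 0.2702], [0.6317, 0.2712]]
bed sides [[0.5417, 0.1065], [0.6345, 0.1076]]
saddle front top [[0.558, 0.2092], [0.616, 0.2098]]
```

```bash
python3 -m inch '[[[0,0.0018,0.01],0.005],[[0,0,0.025],0],[[0,0,0.03],0],[[0,0,0.03],0],[[0,0,0.025],0]]'
python3 -m inch '[[[0,0,0.02],0],[[0,0,0.012],0],[[0,0,0.005],0],[[0,0,0],0],[[0,0,0],0]]'
python3 -m inch '[[[0,0,0.003],0],[[0,0,0.003],0],[[0,0,0.002],0],[[0,0,0.0015],0],[[0,0,0],0]]'
```

```text
clock: 16.28
ee_pos: [0.5572, 0.216, 0.0701]
eef_rot: [-3.139, 0.0, 1.728]
wrist_force: [0.9, -0.0, -1.8]
width: 0.0282
grasp_force: 51.2
clock: 16.7
ee_pos: [0.5595, 0.2164, 0.0373]
eef_rot: [3.14, -0.0, 1.731]
wrist_force: [0.1, -0.0, -2.0]
width: 0.0283
grasp_force: 51.1
clock: 17.12
ee_pos: [0.5585, 0.2163, 0.0268]
eef_rot: [-3.141, -0.0, 1.731]
wrist_force: [-0.7, 0.8, -1.8]
width: 0.0282
grasp_force: 51.2
```

Bottom of the offcut should be about 4.5 mm above the channel floor.

```bash
python3 -m inch '[[[0,0,0.0015],0],[[0,0,0.001],0],[[0,0,0.001],0],[[0,0,0.0005],0],[[0,0,0],0]]'
python3 -m inch '[[[0,0,0.0005],0],[[0,0,0.0005],0],[[0,0,0],0],[[0,0,0],0],[[0,0,0],0]]'
```

```text
clock: 17.53
ee_pos: [0.5586, 0.2163, 0.0228]
eef_rot: [-3.141, -0.0, 1.731]
wrist_force: [0.7, -0.6, -1.8]
width: 0.0283
grasp_force: 51.2
clock: 17.95
ee_pos: [0.5589, 0.2163, 0.0223]
eef_rot: [3.141, 0.0, 1.731]
wrist_force: [-2.2, -0.3, 1.8]
width: 0.0285
grasp_force: 51.6
```

```bash
python3 -m inch '[[[0,0,0],0],[[0,0,0],0],[[0,0,0],0],[[0,0,0],0],[[0,0,0],0]]' 0.6
python3 -m inch '[[[0,0,-0.008],0],[[0,0,-0.022],0],[[0,0,-0.03],0],[[0,0,-0.03],0],[[0,0,-0.01],0]]'
python3 -m inch '[[[0.02,0,0],0],[[0.03,-0.001,0],0],[[0.03,0,0],0],[[0.0216,0,0],0],[[0,0,0],0]]' 0.8
python3 - <<'E'
from h import *
im,c,s=grab("wrist");cv2.imwrite("pics/w4.png",im["pixels"][:,:,::-1]);print(s["ee_pos"],s["eef_rot"])
E
```

```text
clock: 18.37
ee_pos: [0.5588, 0.2163, 0.022]
eef_rot: [3.141, -0.0, 1.731]
wrist_force: [-0.2, -0.1, -1.0]
width: 0.0513
grasp_force: 0.0
clock: 18.78
ee_pos: [0.5617, 0.2169, 0.1278]
eef_rot: [3.133, -0.0, 1.731]
wrist_force: [0.5, -0.0, 1.1]
width: 0.0513
grasp_force: 0.0
clock: 19.2
ee_pos: [0.5402, 0.32, 0.122]
eef_rot: [3.142, -0.002, 1.735]
wrist_force: [0.1, 0.0, 0.1]
width: 0.0682
grasp_force: 0.0
[0.54018799 0.32002877 0.12195341] [ 3.14158799e+00 -1.54456768e-03  1.73499387e+00]
```

View pics/w4.png

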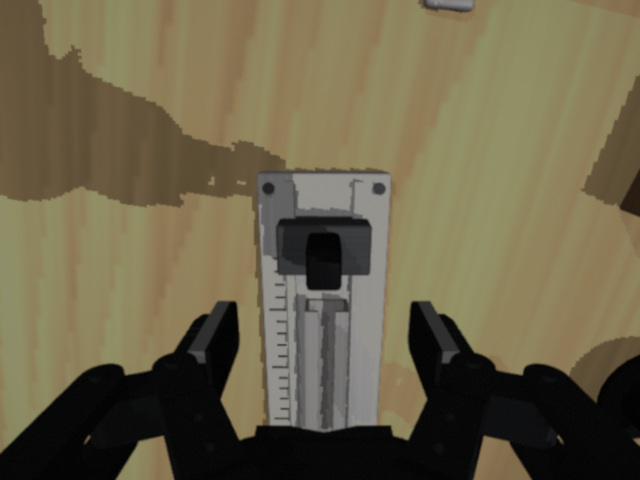

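The offcut lies flat in the channel at (326,365) between the rails, clear of the stop at (323,250). Next I'll grip the stop and slide it up.

```bash
python3 -m inch '[[[-0.001,0,0.02],0],[[0,0,0.025],0],[[0,0,0.02],0],[[0,0,0.0115],0],[[0,0,0],0]]'
python3 -m inch '[[[0,0,0],0],[[0,0,0],0],[[0,0,0],0],[[0,0,0],0],[[0,0,0],0]]' 0.1 30
python3 -m inch '[[[0,0,0],0],[[0,0,0],0],[[0,0,0],0],[[0,0,0],0],[[0,0,0],0]]'
python3 -m inch '[[[-0.003,0,0],0],[[-0.005,0,0],0],[[-0.006,0,0],0],[[-0.006,0,0],0],[[-0.005,0,0],0]]'
python3 -m inch '[[[-0.003,0,0],0],[[-0.001,0,0],0],[[-0.001,0,0],0],[[0,0,0],0],[[0,0,0],0]]'
```

```text
clock: 19.67
ee_pos: [0.5395, 0.3136, 0.0421]
eef_rot: [-3.135, 0.001, 1.73]
wrist_force: [-0.2, -0.1, 0.6]
width: 0.0684
grasp_force: 0.0
clock: 20.08
ee_pos: [0.5411, 0.3155, 0.0472]
eef_rot: [-3.14, 0.0, 1.732]
wrist_force: [-6.7, -2.7, 8.6]
width: 0.0195
grasp_force: 31.0
clock: 20.5
ee_pos: [0.5411, 0.3156, 0.0472]
eef_rot: [-3.14, 0.0, 1.732]
wrist_force: [-6.6, -2.5, 8.1]
width: 0.0193
grasp_force: 30.9
clock: 20.92
ee_pos: [0.545, 0.2917, 0.0473]
eef_rot: [-3.141, -0.002, 1.732]
wrist_force: [-6.3, 2.3, 7.6]
width: 0.0195
grasp_force: 30.8
clock: 21.33
ee_pos: [0.5458, 0.2869, 0.0472]
eef_rot: [-3.141, -0.002, 1.732]
wrist_force: [-6.7, 1.3, 8.0]
width: 0.0196
grasp_force: 30.8
```

```bash
python3 -m inch '[[[-0.001,0,0],0],[[-0.001,0,0],0],[[-0.001,0,0],0],[[-0.0005,0,0],0],[[0,0,0],0]]'
python3 -m inch '[[[-0.0005,0,0],0],[[-0.0005,0,0],0],[[-0.0005,0,0],0],[[0,0,0],0],[[0,0,0],0]]'
```

```text
clock: 21.75
ee_pos: [0.5463, 0.2836, 0.0472]
eef_rot: [-3.141, -0.002, 1.732]
wrist_force: [-6.6, 3.1, 7.2]
width: 0.0193
grasp_force: 30.8
clock: 22.17
ee_pos: [0.5465, 0.2822, 0.0473]
eef_rot: [-3.141, -0.002, 1.732]
wrist_force: [-6.5, 2.4, 7.3]
width: 0.0193
grasp_force: 30.8
```

```bash
python3 -m inch '[[[-0.0005,0,0],0],[[-0.0005,0,0],0],[[0,0,0],0],[[0,0,0],0],[[0,0,0],0]]'
python3 -m inch '[[[-0.0005,0,0],0],[[-0.0005,0,0],0],[[0,0,0],0],[[0,0,0],0],[[0,0,0],0]]'
```

```text
clock: 22.58
ee_pos: [0.5466, 0.2812, 0.0472]
eef_rot: [-3.141, -0.002, 1.732]
wrist_force: [-7.0, 1.7, 8.0]
width: 0.0192
grasp_force: 30.8
clock: 23.0
ee_pos: [0.5468, 0.2803, 0.0473]
eef_rot: [-3.141, -0.002, 1.732]
wrist_force: [-6.7, 2.4, 7.4]
width: 0.0195
grasp_force: 30.8
```

```bash
python3 -m inch '[[[-0.0005,0,0],0],[[-0.0005,0,0],0],[[0,0,0],0],[[0,0,0],0],[[0,0,0],0]]'
python3 -m inch '[[[-0.0005,0,0],0],[[-0.0005,0,0],0],[[0,0,0],0],[[0,0,0],0],[[0,0,0],0]]'
```

```text
clock: 23.42
ee_pos: [0.547, 0.2793, 0.0472]
eef_rot: [-3.141, -0.002, 1.732]
wrist_force: [-7.1, 1.9, 6.9]
width: 0.0193
grasp_force: 30.8
clock: 23.83
ee_pos: [0.5471, 0.2787, 0.0472]
eef_rot: [-3.141, -0.003, 1.732]
wrist_force: [-7.3, 3.8, 7.5]
width: 0.0195
grasp_force: 30.8
```

```bash
python3 -m inch '[[[-0.0005,0,0],0],[[-0.0005,0,0],0],[[0,0,0],0],[[0,0,0],0],[[0,0,0],0]]'
```

```text
clock: 24.25
ee_pos: [0.547, 0.2787, 0.0472]
eef_rot: [-3.141, -0.004, 1.732]
wrist_force: [-7.0, 7.1, 6.8]
width: 0.0196
grasp_force: 30.7
```

```bash
python3 -m inch '[[[-0.0005,0,0],0],[[-0.0005,0,0],0],[[0,0,0],0],[[0,0,0],0],[[0,0,0],0]]'
```

```text
clock: 24.67
ee_pos: [0.5471, 0.2786, 0.0473]
eef_rot: [-3.141, -0.006, 1.732]
wrist_force: [-7.9, 11.4, 5.9]
width: 0.0195
grasp_force: 30.6
```

The stop has stopped moving while the force keeps climbing to 11 N, so the offcut is trapped. I'll relax the push, release, and check from above.

```bash
python3 -m inch '[[[0.0008,0,0],0],[[0.0007,0,0],0],[[0.0005,0,0],0],[[0,0,0],0],[[0,0,0],0]]'
python3 -m inch '[[[0,0,0],0],[[0,0,0],0],[[0,0,0],0],[[0,0,0],0],[[0,0,0],0]]' 0.8
python3 -m inch '[[[0,0,-0.005],0],[[0,0,-0.02],0],[[0,0,-0.03],0],[[0,0,-0.03],0],[[0,0,-0.015],0]]'
python3 -m inch '[[[0,0,-0.01],0],[[0,0,0],0],[[0,0,0],0],[[0,0,0],0],[[0,0,0],0]]'
python3 - <<'E'
from h import *
im,c,s=grab("wrist");cv2.imwrite("pics/w5.png",im["pixels"][:,:,::-1]);print(s["ee_pos"],s["eef_rot"])
E
```

```text
clock: 25.08
ee_pos: [0.5471, 0.2787, 0.0472]
eef_rot: [-3.141, -0.003, 1.732]
wrist_force: [-5.9, 4.0, 7.5]
width: 0.0196
grasp_force: 30.8
clock: 25.5
ee_pos: [0.5482, 0.2768, 0.0456]
eef_rot: [3.141, 0.0, 1.731]
wrist_force: [0.2, 0.1, 0.8]
width: 0.0687
grasp_force: 0.0
clock: 25.92
ee_pos: [0.5499, 0.2774, 0.1501]
eef_rot: [3.136, -0.001, 1.731]
wrist_force: [0.8, 0.4, -0.1]
width: 0.068
grasp_force: 0.0
clock: 26.33
ee_pos: [0.5467, 0.2766, 0.1534]
eef_rot: [-3.138, 0.0, 1.731]
wrist_force: [-0.3, -0.3, 0.2]
width: 0.0681
grasp_force: 0.0
[0.54671627 0.276558   0.15338378] [-3.13795639e+00  4.07170799e-04  1.73124235e+00]
```

View pics/w5.png

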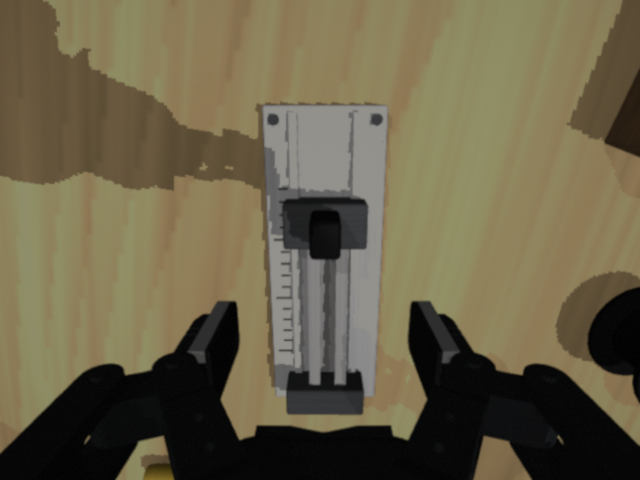

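The offcut, at (327,315), now touches both the end block at (325,393) and the stop saddle at (325,225), square in the channel. I'll fetch it back.

```bash
python3 -m inch '[[[-0.015,0.0014,0],0],[[-0.022,0,0.01],0],[[-0.022,0,0.015],0],[[-0.0147,0,0.015],0],[[0,0,0.01],0]]' 0.6
python3 -m inch '[[[0,0,0.015],0],[[0,0,0.015],0],[[0,0,0.01],0],[[0,0,0],0],[[0,0,0],0]]'
```

```text
clock: 26.8
ee_pos: [0.5604, 0.2017, 0.103]
eef_rot: [-3.138, 0.001, 1.729]
wrist_force: [0.7, -1.1, -0.8]
width: 0.0513
grasp_force: 0.0
clock: 27.22
ee_pos: [0.5604, 0.2048, 0.0648]
eef_rot: [-3.14, -0.0, 1.732]
wrist_force: [0.5, 0.1, 0.2]
width: 0.051
grasp_force: 0.0
```

```bash
python3 -m inch '[[[0,0,0.012],0],[[0,0,0.012],0],[[0,0,0.01],0],[[0,0,0.005],0],[[0,0,0.0025],0]]'
python3 -m inch '[[[0,0,0.001],0],[[0,0,0],0],[[0,0,0],0],[[0,0,0],0],[[0,0,0],0]]'
python3 -m inch '[[[0,0,0],0],[[0,0,0],0],[[0,0,0],0],[[0,0,0],0],[[0,0,0],0]]' 0.2 40
python3 -m inch '[[[0,0,0],0],[[0,0,0],0],[[0,0,0],0],[[0,0,0],0],[[0,0,0],0]]'
```

```text
clock: 27.63
ee_pos: [0.5599, 0.2042, 0.0223]
eef_rot: [-3.139, -0.0, 1.731]
wrist_force: [-0.8, 1.2, -0.5]
width: 0.0511
grasp_force: 0.0
clock: 28.05
ee_pos: [0.5615, 0.2045, 0.0235]
eef_rot: [3.141, -0.0, 1.731]
wrist_force: [-0.2, -0.2, 0.0]
width: 0.0509
grasp_force: 0.0
clock: 28.47
ee_pos: [0.5613, 0.2044, 0.0235]
eef_rot: [3.141, 0.0, 1.731]
wrist_force: [-1.5, -0.2, 4.6]
width: 0.029
grasp_force: 40.4
clock: 28.88
ee_pos: [0.5613, 0.2045, 0.0235]
eef_rot: [3.141, 0.0, 1.731]
wrist_force: [-1.5, -0.5, 5.8]
width: 0.029
grasp_force: 40.5
```

```bash
python3 -m inch '[[[0,0,-0.001],0],[[0,0,-0.002],0],[[0,0,-0.003],0],[[0,0,-0.003],0],[[0,0,-0.003],0]]'
python3 -m inch '[[[0,0,-0.004],0],[[0,0,-0.004],0],[[0,0,-0.004],0],[[0,0,-0.004],0],[[0,0,-0.004],0]]'
python3 -m inch '[[[0,0,-0.006],0],[[0,0,-0.01],0],[[0,0,-0.02],0],[[0,0,-0.025],0],[[0,0,-0.025],0]]'
python3 -m inch '[[[0,0,-0.025],0],[[0,0,-0.02],0],[[0,0,-0.01],0],[[0,0,-0.002],0],[[0,0,0],0]]'
```

```text
clock: 29.3
ee_pos: [0.5602, 0.2043, 0.0346]
eef_rot: [-3.14, 0.0, 1.731]
wrist_force: [-0.7, -0.3, -4.4]
width: 0.0286
grasp_force: 39.8
clock: 29.72
ee_pos: [0.5616, 0.2045, 0.056]
eef_rot: [3.14, 0.0, 1.731]
wrist_force: [0.8, -1.8, -2.7]
width: 0.0284
grasp_force: 40.0
clock: 30.13
ee_pos: [0.5607, 0.2043, 0.1423]
eef_rot: [-3.141, -0.0, 1.731]
wrist_force: [-0.3, 0.2, -1.7]
width: 0.0289
grasp_force: 40.0
clock: 30.55
ee_pos: [0.5612, 0.2044, 0.1985]
eef_rot: [3.141, -0.0, 1.731]
wrist_force: [-0.1, -0.3, -1.9]
width: 0.0288
grasp_force: 40.0
```

```bash
python3 -m inch '[[[-0.0282,-0.006,0],0],[[-0.0282,-0.006,0],0],[[-0.0282,-0.006,0],0],[[-0.0282,-0.006,0],0],[[-0.0282,-0.006,0],0]]' >/dev/null
python3 -m inch '[[[-0.0282,-0.006,0],0],[[-0.0282,-0.006,0],0],[[-0.0282,-0.006,0],0],[[-0.0282,-0.006,0],0],[[-0.0282,-0.006,0],0]]' >/dev/null
python3 -m inch '[[[-0.0282,-0.006,0],0],[[-0.0282,-0.006,0],0],[[-0.0282,-0.006,0],0],[[-0.0282,-0.006,0],0],[[-0.0282,-0.006,0],0]]' >/dev/null
python3 -m inch '[[[0,0,0],0.0924],[[0,0,0],0.0924],[[0,0,0],0.0924],[[0,0,0],0.0924],[[0,0,0],0.0924]]' >/dev/null
python3 -m inch '[[[0,0,0],0.0924],[[0,0,0],0.0924],[[0,0,0],0.0924],[[0,0,0],0.0924],[[0,0,0],0.0924]]' >/dev/null
python3 -m inch '[[[0,0,0],0.0924],[[0,0,0],0.0924],[[0,0,0],0.0924],[[0,0,0],0.0924],[[0,0,0],0.0924]]' >/dev/null
python3 -m inch '[[[0,0,0],0.0924],[[0,0,0],0.0924],[[0,0,0],0.0924],[[0,0,0],0.0924],[[0,0,0],0.0924]]'
python3 -m inch '[[[0,0,0],0],[[0,0,0],0],[[0,0,0],0],[[0,0,0],0],[[0,0,0],0]]'
python3 - <<'E'
from h import *
im,c,s=grab("wrist");cv2.imwrite("pics/w6.png",im["pixels"][:,:,::-1]);print(s["ee_pos"],s["eef_rot"])
E
```

```text
clock: 33.47
ee_pos: [0.5387, -0.2268, 0.1955]
eef_rot: [-3.14, 0.004, -0.121]
wrist_force: [-0.4, 0.4, -1.0]
width: 0.0289
grasp_force: 40.1
clock: 33.88
ee_pos: [0.5397, -0.2274, 0.1977]
eef_rot: [-3.141, 0.001, -0.116]
wrist_force: [-0.3, 0.0, -2.2]
width: 0.0286
grasp_force: 40.1
[ 0.53968549 -0.22743533  0.19766277] [-3.14131606e+00  5.15864500e-04 -1.15677201e-01]
```

View pics/w6.png

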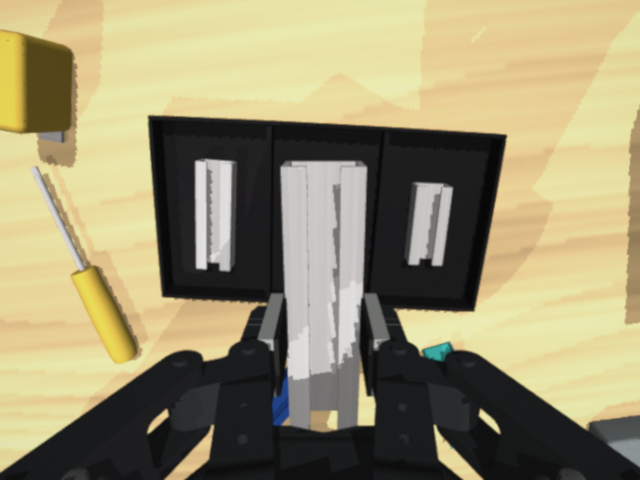

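The offcut, with its end at (323,162), hangs over the middle compartment, aligned with it. I'll lower it gently.

```bash
python3 -m inch '[[[-0.004,0,0.01],0],[[0,0,0.025],0],[[0,0,0.03],0],[[0,0,0.03],0],[[0,0,0.03],0]]'
python3 -m inch '[[[0,0,0.02],0],[[0,0,0.015],0],[[0,0,0.01],0],[[0,0,0.004],0],[[0,0,0],0]]'
python3 -m inch '[[[0,0,0.001],0],[[0,0,0.001],0],[[0,0,0.001],0],[[0,0,0],0],[[0,0,0],0]]'
```

```text
clock: 34.35
ee_pos: [0.5353, -0.2268, 0.0713]
eef_rot: [3.142, -0.0, -0.116]
wrist_force: [0.7, -0.3, -2.0]
width: 0.0288
grasp_force: 40.1
clock: 34.77
ee_pos: [0.5352, -0.2267, 0.0231]
eef_rot: [-3.141, 0.001, -0.117]
wrist_force: [0.5, -0.0, -1.7]
width: 0.0284
grasp_force: 40.0
clock: 35.18
ee_pos: [0.5362, -0.2273, 0.0215]
eef_rot: [3.141, -0.001, -0.117]
wrist_force: [-0.4, 0.2, -2.8]
width: 0.0287
grasp_force: 40.0
```

Floor contact is expected at a TCP height of about 0.0155.

```bash
python3 -m inch '[[[0,0,0.0015],0],[[0,0,0.0015],0],[[0,0,0.001],0],[[0,0,0.0005],0],[[0,0,0],0]]'
python3 -m inch '[[[0,0,0.0005],0],[[0,0,0.0005],0],[[0,0,0.0005],0],[[0,0,0],0],[[0,0,0],0]]'
```

```text
clock: 35.6
ee_pos: [0.5357, -0.227, 0.0162]
eef_rot: [-3.141, 0.0, -0.117]
wrist_force: [0.3, -0.0, -2.0]
width: 0.0289
grasp_force: 40.0
clock: 36.02
ee_pos: [0.5359, -0.2271, 0.0155]
eef_rot: [3.142, 0.0, -0.117]
wrist_force: [-2.6, 1.4, 4.8]
width: 0.0288
grasp_force: 40.7
```

```bash
python3 -m inch '[[[0,0,0],0],[[0,0,0],0],[[0,0,0],0],[[0,0,0],0],[[0,0,0],0]]' 0.53
python3 -m inch '[[[0,0,-0.005],0],[[0,0,-0.015],0],[[0,0,-0.03],0],[[0,0,-0.03],0],[[0,0,-0.03],0]]'
python3 -m inch '[[[0,0,-0.03],0],[[0,0,-0.03],0],[[0,0,-0.02],0],[[0,0,-0.01],0],[[0,0,0],0]]'
python3 -m inch '[[[-0.03,0,0],0],[[-0.03,0,0],0],[[-0.03,0,0],0],[[-0.01,0,0],0],[[0,0,0],0]]'
python3 - <<'E'
from h import *
im,c,s=grab("top");im2,c2,s=grab("wrist")
p=im["pixels"];a=cv2.resize(p[195:305,380:540],(400,275),interpolation=2);b=cv2.resize(p[195:305,175:315],(350,275),interpolation=2)
w=cv2.resize(im2["pixels"],(400,300));o=np.zeros((575,750,3),np.uint8);o[:275,:400]=a;o[:275,400:]=b;o[275:,:400]=w
o[275:,400:]=cv2.resize(p,(350,300))
cv2.imwrite("pics/fin.png",o[:,:,::-1])
hsv=cv2.cvtColor(p,cv2.COLOR_RGB2HSV);m=np.zeros((480,640),np.uint8);m[205:268,185:303]=(hsv[205:268,185:303,2]<95)*255
for k in cv2.findContours(m,0,1)[0]:
    if cv2.contourArea(k)>60: print(np.round(cv2.minAreaRect(ray(c,k[:,0].astype(float),.04)[:,:2].astype(np.float32))[:2],4))
print(s["ee_pos"])
E
```

```text
clock: 36.43
ee_pos: [0.5359, -0.2271, 0.0149]
eef_rot: [3.142, -0.0, -0.117]
wrist_force: [-0.8, 0.1, -0.3]
width: 0.0454
grasp_force: 0.0
clock: 36.85
ee_pos: [0.5356, -0.2269, 0.1263]
eef_rot: [-3.141, 0.0, -0.117]
wrist_force: [-0.2, -0.4, -0.7]
width: 0.0452
grasp_force: 0.0
clock: 37.27
ee_pos: [0.5372, -0.228, 0.2182]
eef_rot: [3.139, -0.005, -0.117]
wrist_force: [-0.2, 0.0, -0.8]
width: 0.0451
grasp_force: 0.0
clock: 37.68
ee_pos: [0.4339, -0.2143, 0.2127]
eef_rot: [-3.139, 0.004, -0.118]
wrist_force: [1.0, -0.9, -0.4]
width: 0.0457
grasp_force: 0.0
[[0.5422 0.2788]
 [0.0599 0.0342]]
[[0.5656 0.134 ]
 [0.0643 0.0212]]
[ 0.4353039  -0.2148223   0.21327111]
```

View pics/fin.png

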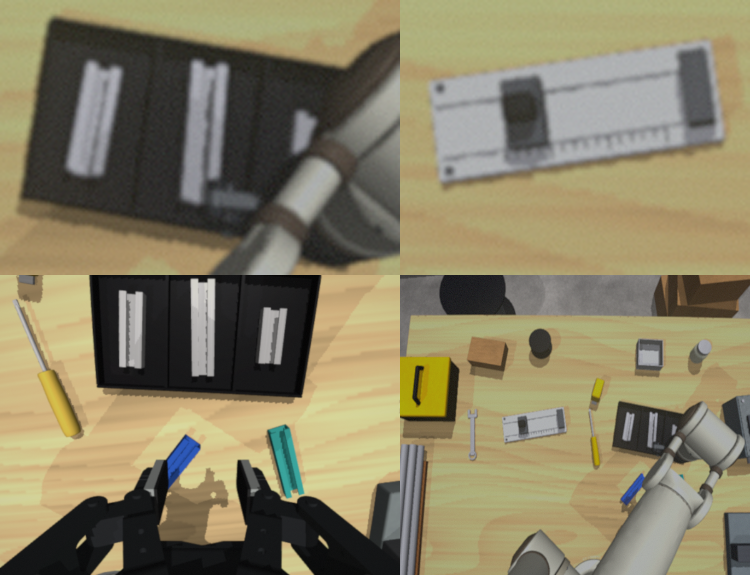

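The offcut is back flat in the middle compartment, at (205,135) in the crop. The other parts haven't moved. The stop moved 25 mm from its start of about 0.0945, so it reads about 0.1195, which agrees with 0.120.

```bash
python3 -m inch '[[[0,0,0],0],[[0,0,0],0],[[0,0,0],0],[[0,0,0],0],[[0,0,0],0]]' | head -2
python3 -c "from cell import close_job;print(close_job())"
```

```text
clock: 38.2
ee_pos: [0.4368, -0.2155, 0.2149]
the job is handed in; nothing more can be done
None
```

I set the stop to the 120 mm offcut (camera check about 119.5 mm), put the offcut back flat in the bin's middle compartment, and handed the job in at 38 s; no verdict came back.

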